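# Lock the slack telescoping prop at its middle hole

### The job

The two telescoping props have to carry the instrument's rail, but one is slack: take it by its round head, slide it up and turn it clockwise (seen from above) by feel until its sprung button pops out of the middle hole, as on its twin, and let go. Then prove the lock by pushing straight down on top of its head with about 15 N for about a second, and leave it locked and untouched. Be gentle: never load the button with more than 35 N, and leave the vials and other lab things standing where they are.

Things in the scene. Friction and masses are not known exactly. Their poses are not given: they have to be found in the camera images.
- prop: The slack prop, fixed: round steel foot (110 mm across, 10 high), upright aluminium outer tube (40 mm diameter, wall 4, rim 165 above the table), in it a steel inner tube with a round black head, which only slides (drag about 5 N, holds its 0.27 kg wherever left) and turns. Origin on the axis at table height, z up, x to the row of three holes (80, 110, 140 mm up; 13 mm high, about 12 wide).
- head_top (a point): Centre of the flat top of the slack prop's head, a plain black cylinder 40 mm across and 30 high on a 27 mm tube. The button lies 165 mm below this point: level with the middle hole when this point is 275 mm above the table; at the start it is 15 to 55 mm lower. The point slides with the head but does not turn with it: the head's turn is not measured and it bears no mark.
- hole_mid (a point): Centre of the middle hole on the outer face of the slack prop's outer tube, 110 mm above the table; the wrong holes are 30 mm above and below. The popped button has about 1 mm (0.07 rad) of play each way sideways and 1.5 mm up and down in the hole; beyond that it blocks turning and sliding, and turning on loads it (35 N is about 0.5 N m; free turning takes under 0.12 N m).
- button (a joint): How far the sprung button (round-nosed steel pin, 10 mm diameter, pushed out by 3 to 4.5 N) is out, m: 0 to 0.001 while the tube wall holds it in, 0.0077 when popped through a hole, nose 3.5 mm proud of the tube. At the start it is hidden inside, 0.45 to 1.0 rad out of line with the holes: turn the head clockwise seen from above.
- twin: The other prop, the same in shape and size, fixed, already locked: its button shows in the middle hole and its head top is 275 mm above the table. Origin on its axis at table height, x toward its holes. Leave it alone.
- vial_a: Small amber vial, 28 mm diameter, 55 mm high, near the slack prop; origin under its centre. Bystander.
- vial_b: Another such amber vial near the slack prop; origin under its centre. Bystander.
- vial_c: Amber vial with a white cap, same size, near the twin; origin under its centre. Bystander.
- jar: White jar, 64 mm diameter, 75 mm high; origin under its centre. Bystander.
- mortar: White ceramic bowl, 84 mm diameter, 50 mm high; origin under its centre. Bystander.
- die: Stepped steel pellet die, 60 mm diameter, 55 mm high; origin under its centre. Bystander.
- spatula: Steel spatula 180 mm long lying flat, origin under its middle. Bystander.
There are look-alikes about, which are no part of the job. Leave any green or purple look-alike of the prop alone.

How it is judged (in metres and radians):
On the way, in this order (a step that is already met when the one before it is completed fails the run):
1. the button has popped out of the middle hole and the head has been let go (z of head_top in the frame of prop between 0.27 and 0.28 m and value of joint button above 0.005 m and contact force between the fingers and prop below 0.3 N), for 0.2 s.
2. the locked prop is pushed down by the fingers with at least 6 N so that the button carries at least 6 N (z of head_top in the frame of prop between 0.27 and 0.28 m and value of joint button above 0.005 m and contact force between button_c0 and anything else above 6 N and contact force between the fingers and prop above 6 N), for 0.4 s.
At the end, for the whole second after the job is handed in: The slack prop is locked: its button is out by more than 5 mm, its head top is 275 mm above the table (within 5 mm), and the robot no longer touches it (all of step 1).
It fails at once if the button is loaded with more than 35 N (contact force between button_c0 and anything else above 35 N).
It fails at once if a bystander is shifted by more than 25 mm or knocked over (distance of any of vial_a, vial_b, vial_c, jar, mortar, die, spatula from where it was at the start of the episode above 0.025 m or angle between any of vial_a, vial_b, vial_c, jar, mortar, die, spatula's own z axis and vertical above 0.5 rad).
It also fails if it takes over 61 s, if anything falls off the work surface, if the arm or the gripper's body presses on something with over 40 N, if the wrist force passes 120 N, or if a joint passes its speed limit or range.

### The arm

A 6-joint arm with a two-finger parallel gripper is mounted at the origin on the work surface. World frame = base frame: x ahead of the robot, y to its left, z up, the work surface at z = 0. Lengths are in m, angles in degrees, forces in N, time in s.
With the tool pointing down it reaches from about 0.325 to 0.775 m from the base axis. Payload 5.5 kg.
Tool frame: the origin (TCP) lies between the finger pads; the fingertips stand 14 mm ahead of it and the grasp point (between the pads) lies 5 mm behind it; x points along the fingers, y is the direction in which the jaws open and shut, and the axes are right-handed (so a half turn about x gives the same grasp; the last joint's range is limited). The gripper opens to 88 mm and grips with 3 to 60 N. Pads are 20 mm wide; open, the fingers measure 115 mm over their backs; the gripper's body (75 mm by 178 mm) begins 61 mm behind the grasp point.
Start: joints at [70.434, 5.22, 70.514, -0, 104.267, -3.249], TCP at [0.169, 0.576, 0.237] pointing down, gripper open.
Joint ranges: [-164.24, 164.24], [-49.07, 125.15], [9.68, 141.18], [-86.29, 266.29], [3.28, 154.24], [-151.56, 151.56]. Speed limits (degrees/s): [147.25, 147.25, 172.46, 180, 180, 180].

### API

Orientations are given as [roll, pitch, yaw] about the fixed x, y, z axes, in that order (R = Rz(yaw) Ry(pitch) Rx(roll)).
In Python, from plant import bot gives the robot as it stands. The module is installed in compiled form; this text tells all that it offers.
- The arm moves only by the tool jog_arm, never from a script. Its argument "steps" is a list of rows, each an object of numbers: "dx", "dy", "dz": the shift along the tool's x, y, z in cm; "turn": the turn about the tool's x in rad. A call has 1 to 20 rows; each row is the pose to reach, as a shift and turn from the pose commanded when the call began, along the tool's axes at that moment; what a row does not reach only later rows make up. A row lasts 1/10 s, in which the tool goes at most 50 mm and 8.59 degrees, less where a joint would pass 70% of its speed; a pose out of reach is approached as far as the arm can. A call with a gripper value outside its range is refused whole. "fingers" is the finger opening in cm, from 0 to 8.78, set as the call begins (left out, the last holds). The fingers move at their own pace and stop on an object; the grip force is fixed at half the most. Time passes only in rows, so rows that repeat a pose let the fingers close. It gives the time, the measured TCP pose, the force and the opening at its end, in the units of the state.
- bot.get_obs(): the state, without advancing time (a new reading comes with each control period).
- bot.grab_frame(name): name is "scene" or "side" or "wrist"; returns a dict with "img" (480x640x3 uint8, red, green, blue), "fx", "fy", "cx", "cy" (pixels), "camera_from_world" (4x4, takes a point from world to camera coordinates); the wrist camera has in their place "mount" (4x4, takes a point from camera to tool coordinates, whose origin is the TCP and whose axes are the tool frame's). Camera axes: x right, y down, z forward; pixel columns grow to the right and rows downward; lengths in m; the calibration is good to about 2 mm. A picture is of the moment at which its call begins: read the wrist's pose just before it. There is no depth.
- bot.sign_off(): hands the job in, once; it reports no verdict.
The state is a dict: "t": time; "joints": joint angles; "qd": joint speeds; "joint_efforts": joint torques, N m; "tcp_pos": TCP position; "orientation": TCP orientation; "ft_force": force on the tool from outside, world axes, zero at the start; "moment": the same for the moment, N m; "gripper_width": finger opening in m.
Only numpy, scipy, OpenCV 4.12 (cv2) and the standard library are available. Lean on these libraries where they do the work, as an engineer would, in place of code of your own. Each camera call takes 0.05 s, during which the arm holds its last target. There are 200 camera calls.

## Working session

There is one attempt and no reset: what is moved stays moved. The work goes in short steps, Python scripts to look and compute and a tool call to move; the robot and the scene stay as the last step left them, time stands still between calls to the robot, and variables do not carry over. Pictures are saved under pics/ and viewed, about 8 in all and at most 12, crops included, and the job is handed in when it is done.

Besides the shell and the picture viewer there is one more tool, called after ">>>" as name(argument=value, ...) on one line, values as JSON. jog_arm: Moves the arm, as the interface text tells. Its arguments: {"type":"object","properties":{"steps":{"type":"array"},"fingers":{"type":"number"}},"required":["steps"]}

```bash
mkdir -p pics
cat > h.py <<'E'
import numpy as np, cv2
from plant import bot
def grab(n,f=None):
    d=bot.grab_frame(n)
    if f: cv2.imwrite('pics/'+f,cv2.cvtColor(d['img'],cv2.COLOR_RGB2BGR))
    return d
def ray(d,u,v,T=None):
    T=np.linalg.inv(np.array(d['camera_from_world'])) if T is None else T
    r=T[:3,:3]@np.array([(u-d['cx'])/d['fx'],(v-d['cy'])/d['fy'],1]); return T[:3,3],r
def onz(d,u,v,z,T=None):
    o,r=ray(d,u,v,T); return o+r*(z-o[2])/r[2]
def cross(a,b):
    (o,r),(p,s)=a,b; A=np.stack([r,-s],1); x=np.linalg.lstsq(A,p-o,rcond=None)[0]
    q,w=o+r*x[0],p+s*x[1]; return (q+w)/2,np.linalg.norm(q-w)
def proj(d,P):
    c=np.array(d['camera_from_world'])@np.append(P,1); return d['fx']*c[0]/c[2]+d['cx'],d['fy']*c[1]/c[2]+d['cy']
E
python3 - <<'E'
from h import *
for n in('scene','side'):
    d=grab(n,n+'0.png'); print(n,d['fx'],d['cx'],d['cy'],np.linalg.inv(np.array(d['camera_from_world'])).round(3).tolist())
print(bot.get_obs())
E
```

```text
scene 467.3216279305664 322.6539563940065 238.43940452274094 [[0.502, 0.648, -0.573, 1.113], [0.865, -0.368, 0.341, -0.343], [0.01, -0.667, -0.745, 0.906], [0.0, 0.0, 0.0, 1.0]]
side 435.4876524508401 322.778826365505 236.62336378924232 [[-0.879, -0.328, 0.345, 0.212], [-0.476, 0.624, -0.62, 0.604], [-0.011, -0.709, -0.705, 0.855], [0.0, 0.0, 0.0, 1.0]]
{'t': 0.1, 'joints': array([ 7.04325150e+01,  5.26066552e+00,  7.05742848e+01,  4.06555423e-04,
        1.04269275e+02, -3.24957169e+00]), 'qd': array([ 0.07125016, -0.04841424, -0.15237361, -0.03300613, -0.0067894 ,
        0.01051079]), 'joint_efforts': array([ 2.35795487e-03, -4.47856629e+01, -4.07570386e+01,  6.99602324e-02,
        2.84123747e-02, -1.43659900e-04]), 'tcp_pos': array([0.16850437, 0.575591  , 0.23560726]), 'orientation': array([ -93.46627154,   89.89577417, -109.784085  ]), 'ft_force': array([-1.14159978, -0.71050612, -0.68070518]), 'moment': array([-0.00805028, -0.0260079 ,  0.03254779]), 'gripper_width': 0.0876120250465563}
```

View pics/scene0.png

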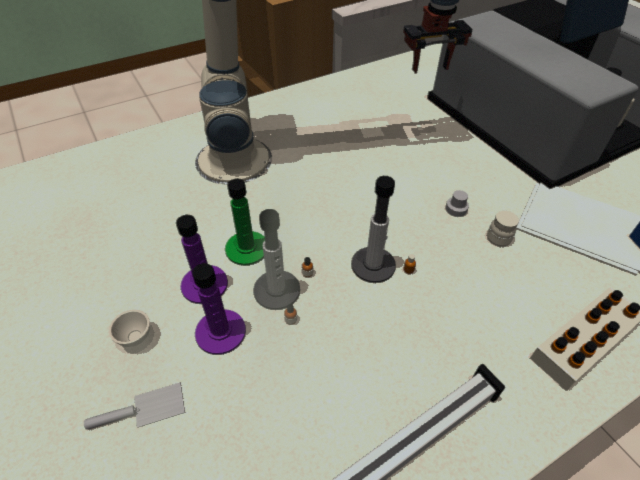

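View pics/side0.png

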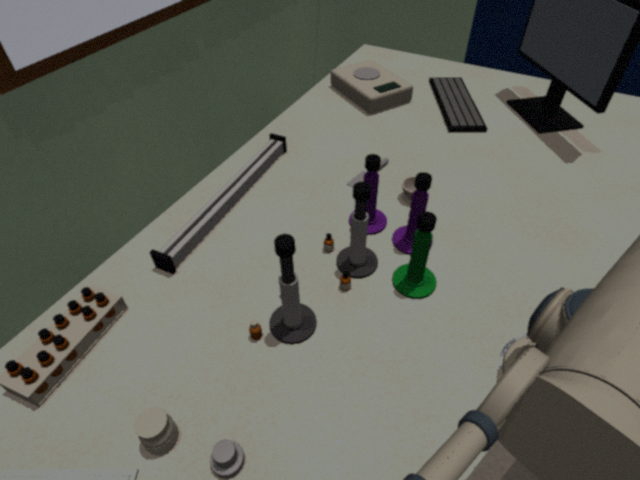

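Grey-tubed candidates: A has its head at scene (270,218) and foot at (277,290), with two amber vials nearby and a low head. B has its head at (385,187) and foot at (374,264), with one vial and a tall head, so it looks like the twin. The purple props, with heads at (187,226) and (205,278), and the green one at (237,188) are look-alikes. I choose A and will check it with a close crop and measurements.

Run:
```python
from h import *
s=cv2.imread('pics/scene0.png'); e=cv2.imread('pics/side0.png')
a=cv2.resize(s[165:335,220:420],None,fx=3.2,fy=3.2,interpolation=cv2.INTER_CUBIC)[:540]
a=cv2.resize(s[170:330,225:425],(400*1,320)); b=cv2.resize(e[170:330,230:430],(400,320))
cv2.imwrite('pics/crop1.png',cv2.convertScaleAbs(np.hstack([a,b]),alpha=1.6,beta=10))
S=grab('scene');D=grab('side')
for n,p,q in(('Ahead',(270,218),(361,192)),('Bhead',(385,187),(285,245))):
    print(n,cross(ray(S,*p),ray(D,*q)))
for n,p,q in(('Afoot',(277,289),(357,262)),('Bfoot',(374,264),(293,323))):
    print(n,onz(S,*p,.01),onz(D,*q,.01))
for n,p,q in(('v1',(307,270),(345,284)),('v2',(290,316),(328,245)),('vc',(410,266),(256,332))): print(n,onz(S,*p,.02),onz(D,*q,.02))
```

```text
Ahead (array([ 0.50354384, -0.10156677,  0.24066125]), np.float64(0.0016465088733706745))
Bhead (array([0.55620261, 0.13481231, 0.26046121]), np.float64(0.0023970892457879753))
Afoot [ 0.50859273 -0.10555151  0.01      ] [ 0.50175029 -0.09889319  0.01      ]
Bfoot [0.55920814 0.13456011 0.01      ] [0.55152718 0.13974438 0.01      ]
v1 [ 0.50096566 -0.02096731  0.02      ] [ 0.49347489 -0.0114523   0.02      ]
v2 [ 0.59518341 -0.11583703  0.02      ] [ 0.59263169 -0.10952948  0.02      ]
vc [0.61377147 0.20157911 0.02      ] [0.60826008 0.20442956 0.02      ]
```

View pics/crop1.png

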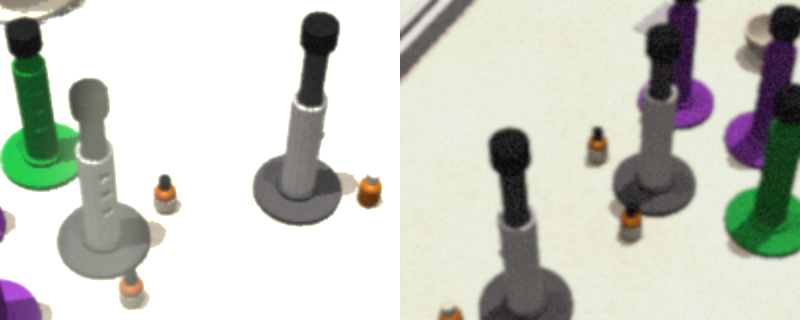

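Scene and side agree on slack prop A at about (0.504,-0.101), with its top near 0.255. Twin B has its head centre at 0.260, matching a 0.275 top. The crop shows the three holes on A facing the scene camera and no button showing. Next I'll check the neighbours' clearance and work out the approach.

Run:
```python
from h import *
from scipy.spatial.transform import Rotation as R
S=grab('scene');D=grab('side')
for n,p,q in(('green',(237,188),(427,224)),('pu1',(187,226),(423,182)),('pu2',(205,278),(373,163))):
    print(n,cross(ray(S,*p),ray(D,*q)))
o=bot.get_obs(); M=R.from_euler('xyz',o['orientation'],degrees=True).as_matrix()
print(M.round(3)); t=np.array([.504,-.101,.40])
print('tool shift cm', M.T@(t-o['tcp_pos'])*100,np.degrees(np.arctan2(M[1,1],M[0,1])))
```

```text
green (array([ 0.34790248, -0.11105749,  0.20271125]), np.float64(0.0009308401293681289))
pu1 (array([ 0.40501696, -0.24696374,  0.20364899]), np.float64(0.0004359472071335023))
pu2 (array([ 0.54583456, -0.26349343,  0.20148044]), np.float64(0.00488873929982161))
[[-0.     0.281  0.96 ]
 [-0.001  0.96  -0.281]
 [-1.    -0.001 -0.   ]]
tool shift cm [-16.33990985 -55.5367665   51.20662928] 73.68410610855014
```

>>> jog_arm(steps=[{"dx": -5},{"dx": -10},{"dx": -12.5},{"dx": -12.5,"dy": -55.5,"dz": 51.2},{"dx": -12.5,"dy": -55.5,"dz": 51.2},{"dx": -12.5,"dy": -55.5,"dz": 51.2},{"dx": -12.5,"dy": -55.5,"dz": 51.2},{"dx": -12.5,"dy": -55.5,"dz": 51.2},{"dx": -12.5,"dy": -55.5,"dz": 51.2},{"dx": -12.5,"dy": -55.5,"dz": 51.2},{"dx": -12.5,"dy": -55.5,"dz": 51.2},{"dx": -12.5,"dy": -55.5,"dz": 51.2},{"dx": -12.5,"dy": -55.5,"dz": 51.2},{"dx": -12.5,"dy": -55.5,"dz": 51.2},{"dx": -12.5,"dy": -55.5,"dz": 51.2},{"dx": -12.5,"dy": -55.5,"dz": 51.2},{"dx": -12.5,"dy": -55.5,"dz": 51.2},{"dx": -12.5,"dy": -55.5,"dz": 51.2},{"dx": -12.5,"dy": -55.5,"dz": 51.2},{"dx": -12.5,"dy": -55.5,"dz": 51.2}], fingers=8.7)

```text
validation failed for argument at $.st...
```

>>> jog_arm(steps=[{"dx": -5.0,"dy": 0.0,"dz": 0.0,"turn": 0.0},{"dx": -10.0,"dy": 0.0,"dz": 0.0,"turn": 0.0},{"dx": -12.5,"dy": 0.0,"dz": 0.0,"turn": 0.0}])

```text
t: 0.6
tcp_pos: [0.1685, 0.5757, 0.3666]
orientation: [86.7, 89.7, 70.4]
ft_force: [-0.1, 0.8, 1.3]
gripper_width: 0.0879
```

The first call was refused as a whole: the arm hadn't moved. This one, with every key in every row, worked.

>>> jog_arm(steps=[{"dx": 0,"dy": -55.5,"dz": 51.2,"turn": 0},{"dx": 0,"dy": -55.5,"dz": 51.2,"turn": 0},{"dx": 0,"dy": -55.5,"dz": 51.2,"turn": 0},{"dx": 0,"dy": -55.5,"dz": 51.2,"turn": 0},{"dx": 0,"dy": -55.5,"dz": 51.2,"turn": 0},{"dx": 0,"dy": -55.5,"dz": 51.2,"turn": 0},{"dx": 0,"dy": -55.5,"dz": 51.2,"turn": 0},{"dx": 0,"dy": -55.5,"dz": 51.2,"turn": 0},{"dx": 0,"dy": -55.5,"dz": 51.2,"turn": 0},{"dx": 0,"dy": -55.5,"dz": 51.2,"turn": 0},{"dx": 0,"dy": -55.5,"dz": 51.2,"turn": 0},{"dx": 0,"dy": -55.5,"dz": 51.2,"turn": 0},{"dx": 0,"dy": -55.5,"dz": 51.2,"turn": 0},{"dx": 0,"dy": -55.5,"dz": 51.2,"turn": 0},{"dx": 0,"dy": -55.5,"dz": 51.2,"turn": 0},{"dx": 0,"dy": -55.5,"dz": 51.2,"turn": 0}])

```text
t: 2.2
tcp_pos: [0.5052, -0.1052, 0.3592]
orientation: [-159.7, 89.8, -176.3]
ft_force: [-0.0, 1.4, -1.1]
gripper_width: 0.0877
```

Run:
```python
from h import *
from scipy.spatial.transform import Rotation as R
o=bot.get_obs(); d=grab('wrist','w1.png'); M=R.from_euler('xyz',o['orientation'],degrees=True).as_matrix()
T=np.eye(4);T[:3,:3]=M;T[:3,3]=o['tcp_pos'];T=T@np.array(d['mount']); np.save('T.npy',T)
print(o['tcp_pos'],M.round(3).tolist(),o['joints'].round(1),o['moment'],d['fx'],d['cx'],d['cy'],T.round(3).tolist())
c=proj({**d,'camera_from_world':np.linalg.inv(T)},[.504,-.101,.255]); print(c)
```

```text
[ 0.50524868 -0.10517378  0.35915342] [[-0.004, 0.286, 0.958], [-0.0, 0.958, -0.286], [-1.0, -0.001, -0.003]] [-1.55e+01 -4.00e+00  6.72e+01 -1.00e-01  1.17e+02 -8.89e+01] [ 0.01516091  0.04790964 -0.02279539] 399.52316793981316 314.2372898050625 242.3821598062446 [[0.286, 0.928, 0.238, 0.44], [0.958, -0.277, -0.073, -0.085], [-0.002, 0.249, -0.969, 0.507], [0.0, 0.0, 0.0, 1.0]]
(np.float64(319.4533985366132), np.float64(243.65377321103318))
```

View pics/w1.png

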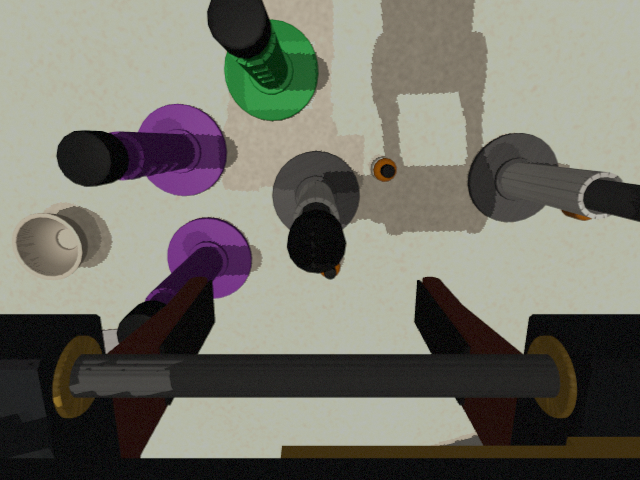

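The wrist view has the slack head at about (317,240), against a predicted (319,244), so the position is good to about 2 mm. The twin is to the right and the look-alikes are clear. Now I'll close the fingers, settle, and touch the head top to calibrate height.

>>> jog_arm(steps=[{"dx": 4,"dy": 0,"dz": 0,"turn": 0},{"dx": 5,"dy": 0,"dz": 0,"turn": 0},{"dx": 5,"dy": 0,"dz": 0,"turn": 0},{"dx": 5,"dy": 0,"dz": 0,"turn": 0},{"dx": 5,"dy": 0,"dz": 0,"turn": 0},{"dx": 5,"dy": 0,"dz": 0,"turn": 0}], fingers=0)

```text
t: 2.85
tcp_pos: [0.5043, -0.1004, 0.3135]
orientation: [1.4, 89.8, -14.9]
ft_force: [0.1, -0.1, 0.2]
gripper_width: 0.043
```

>>> jog_arm(steps=[{"dx": 1.5,"dy": 0,"dz": 0,"turn": 0},{"dx": 3,"dy": 0,"dz": 0,"turn": 0},{"dx": 3.4,"dy": 0,"dz": 0,"turn": 0},{"dx": 3.4,"dy": 0,"dz": 0,"turn": 0},{"dx": 3.4,"dy": 0,"dz": 0,"turn": 0},{"dx": 3.4,"dy": 0,"dz": 0,"turn": 0}])

```text
t: 3.45
tcp_pos: [0.5043, -0.1007, 0.2788]
orientation: [1.1, 89.9, -15.2]
ft_force: [-0.1, 0.7, 0.3]
gripper_width: 0.0007
```

>>> jog_arm(steps=[{"dx": 0.2,"dy": 0,"dz": 0,"turn": 0},{"dx": 0.4,"dy": 0,"dz": 0,"turn": 0},{"dx": 0.4,"dy": 0,"dz": 0,"turn": 0},{"dx": 0.4,"dy": 0,"dz": 0,"turn": 0}])

```text
t: 3.85
tcp_pos: [0.504, -0.1006, 0.2735]
orientation: [-178.0, 90.0, 165.6]
ft_force: [1.1, -0.1, -0.3]
gripper_width: 0.0005
```

>>> jog_arm(steps=[{"dx": 0.2,"dy": 0,"dz": 0,"turn": 0},{"dx": 0.3,"dy": 0,"dz": 0,"turn": 0},{"dx": 0.3,"dy": 0,"dz": 0,"turn": 0},{"dx": 0.3,"dy": 0,"dz": 0,"turn": 0}])

```text
t: 4.25
tcp_pos: [0.504, -0.1006, 0.2706]
orientation: [179.5, 90.0, 163.1]
ft_force: [0.3, 0.3, -0.0]
gripper_width: 0.0004
```

Fingertips are at 0.2566, with no contact yet.

>>> jog_arm(steps=[{"dx": 0.2,"dy": 0,"dz": 0,"turn": 0},{"dx": 0.3,"dy": 0,"dz": 0,"turn": 0},{"dx": 0.3,"dy": 0,"dz": 0,"turn": 0}])

```text
t: 4.55
tcp_pos: [0.504, -0.1006, 0.2674]
orientation: [-180.0, 90.0, 163.7]
ft_force: [-1.0, 0.1, -0.2]
gripper_width: 0.0006
```

>>> jog_arm(steps=[{"dx": 0.2,"dy": 0,"dz": 0,"turn": 0},{"dx": 0.3,"dy": 0,"dz": 0,"turn": 0},{"dx": 0.3,"dy": 0,"dz": 0,"turn": 0}])

```text
t: 4.85
tcp_pos: [0.5041, -0.1007, 0.2652]
orientation: [-0.1, 89.9, -16.4]
ft_force: [-0.4, 0.5, 3.6]
gripper_width: 0.0
```

>>> jog_arm(steps=[{"dx": 0.2,"dy": 0,"dz": 0,"turn": 0},{"dx": 0.3,"dy": 0,"dz": 0,"turn": 0},{"dx": 0.3,"dy": 0,"dz": 0,"turn": 0}])

```text
t: 5.15
tcp_pos: [0.5041, -0.1007, 0.2618]
orientation: [-0.8, 90.0, -17.1]
ft_force: [-1.1, -0.4, 4.5]
gripper_width: 0.0006
```

Contact was at TCP z 0.265, with drag force about 4.5 N. The head top is now at 0.248, so it needs to rise 27 mm. Next: retreat, open, and descend to straddle the head.

>>> jog_arm(steps=[{"dx": -2,"dy": 0,"dz": 0,"turn": 0},{"dx": -2,"dy": 0,"dz": 0,"turn": 0},{"dx": -2,"dy": 0,"dz": 0,"turn": 0},{"dx": -2,"dy": 0,"dz": 0,"turn": 0},{"dx": -2,"dy": 0,"dz": 0,"turn": 0},{"dx": -2,"dy": 0,"dz": 0,"turn": 0},{"dx": -2,"dy": 0,"dz": 0,"turn": 0},{"dx": -2,"dy": 0,"dz": 0,"turn": 0}], fingers=8.7)

```text
t: 5.95
tcp_pos: [0.504, -0.1006, 0.2815]
orientation: [-171.3, 90.0, 172.4]
ft_force: [-0.3, -0.6, -0.7]
gripper_width: 0.0611
```

>>> jog_arm(steps=[{"dx": 0,"dy": 0,"dz": 0,"turn": 0},{"dx": 1,"dy": 0,"dz": 0,"turn": 0},{"dx": 2,"dy": 0,"dz": 0,"turn": 0},{"dx": 3,"dy": 0,"dz": 0,"turn": 0},{"dx": 4,"dy": 0,"dz": 0,"turn": 0},{"dx": 5.2,"dy": 0,"dz": 0,"turn": 0},{"dx": 5.2,"dy": 0,"dz": 0,"turn": 0},{"dx": 5.2,"dy": 0,"dz": 0,"turn": 0}])

```text
t: 6.75
tcp_pos: [0.5038, -0.1006, 0.2293]
orientation: [-177.7, 90.0, 166.0]
ft_force: [-0.0, -0.2, -0.4]
gripper_width: 0.087
```

>>> jog_arm(steps=[{"dx": 0,"dy": 0,"dz": 0,"turn": 0},{"dx": 0,"dy": 0,"dz": 0,"turn": 0},{"dx": 0,"dy": 0,"dz": 0,"turn": 0},{"dx": 0,"dy": 0,"dz": 0,"turn": 0},{"dx": 0,"dy": 0,"dz": 0,"turn": 0},{"dx": 0,"dy": 0,"dz": 0,"turn": 0},{"dx": 0,"dy": 0,"dz": 0,"turn": 0},{"dx": 0,"dy": 0,"dz": 0,"turn": 0},{"dx": 0,"dy": 0,"dz": 0,"turn": 0}], fingers=0)

```text
t: 7.65
tcp_pos: [0.5037, -0.102, 0.2299]
orientation: [-80.2, 89.9, -96.6]
ft_force: [-2.2, -5.4, 0.7]
gripper_width: 0.0396
```

Run:
```python
from h import *
o=bot.get_obs(); print(o['tcp_pos'],o['ft_force'].round(1),o['moment'].round(3),o['gripper_width'])
from scipy.spatial.transform import Rotation as R
print(R.from_euler('xyz',o['orientation'],degrees=True).as_matrix().round(3).tolist())
```

```text
[ 0.5037456  -0.10196363  0.22989591] [-2.2 -5.4  0.7] [-0.789  0.277 -0.009] 0.03961700182026791
[[-0.0, 0.282, 0.959], [-0.002, 0.959, -0.282], [-1.0, -0.002, 0.0]]
```

Gripped at 39.6 mm, with a small 5.8 N side load. I'll shift 1.4 mm along the jaws to relieve it, and slide up 27 mm.

>>> jog_arm(steps=[{"dx": 0,"dy": -0.14,"dz": 0,"turn": 0},{"dx": -0.4,"dy": -0.14,"dz": 0,"turn": 0},{"dx": -0.8,"dy": -0.14,"dz": 0,"turn": 0},{"dx": -1.2,"dy": -0.14,"dz": 0,"turn": 0},{"dx": -1.6,"dy": -0.14,"dz": 0,"turn": 0},{"dx": -2.0,"dy": -0.14,"dz": 0,"turn": 0},{"dx": -2.4,"dy": -0.14,"dz": 0,"turn": 0},{"dx": -2.7,"dy": -0.14,"dz": 0,"turn": 0},{"dx": -2.7,"dy": -0.14,"dz": 0,"turn": 0},{"dx": -2.7,"dy": -0.14,"dz": 0,"turn": 0},{"dx": -2.7,"dy": -0.14,"dz": 0,"turn": 0}])

```text
t: 8.75
tcp_pos: [0.5036, -0.1022, 0.2579]
orientation: [-14.5, 89.9, -30.9]
ft_force: [-2.5, -4.1, -5.8]
gripper_width: 0.0395
```

```bash
cat > o.py <<'E'
from h import *
f=[];m=[]
o=bot.get_obs(); print(o['t'],o['tcp_pos'].round(4),o['ft_force'].round(1),o['moment'].round(3),o['gripper_width'].round(4),'j6',o['joints'][5].round(2))
E
python3 - <<'E'
import o
from h import *
S=grab('scene','s2.png');D=grab('side','d2.png')
s=cv2.imread('pics/s2.png'); e=cv2.imread('pics/d2.png')
cv2.imwrite('pics/crop2.png',cv2.convertScaleAbs(np.hstack([cv2.resize(s[170:320,240:400],(400,375),interpolation=2),cv2.resize(e[160:310,260:420],(400,375),interpolation=2)]),alpha=1.5))
E
```

```text
Traceback (most recent call last):
  File "o.py", line 3, in <module>
    o=bot.get_obs(); print(o['t'],o['tcp_pos'].round(4),o['ft_force'].round(1),o['moment'].round(3),o['gripper_width'].round(4),'j6',o['joints'][5].round(2))
                                                                                                    ^^^^^^^^^^^^^^^^^^^^^^^^
AttributeError: 'float' object has no attribute 'round'
```

The head top is now at about 0.275–0.276. Positive turn about tool x (pointing down) is clockwise from above. I'll turn 0.4 rad, which is free, then feel in small steps.

```bash
sed -i "s/o\['gripper_width'\].round(4)/round(o['gripper_width'],4)/" o.py; python3 o.py
```

```text
8.75 [ 0.5036 -0.1022  0.2579] [-2.5 -4.1 -5.8] [-0.839  0.309 -0.076] 0.0395 j6 -88.92
```

>>> jog_arm(steps=[{"dx": 0,"dy": 0,"dz": 0,"turn": 0.08},{"dx": 0,"dy": 0,"dz": 0,"turn": 0.16},{"dx": 0,"dy": 0,"dz": 0,"turn": 0.24},{"dx": 0,"dy": 0,"dz": 0,"turn": 0.32},{"dx": 0,"dy": 0,"dz": 0,"turn": 0.4},{"dx": 0,"dy": 0,"dz": 0,"turn": 0.4}])

```text
t: 9.35
tcp_pos: [0.5039, -0.1018, 0.2578]
orientation: [38.3, 89.9, -0.9]
ft_force: [0.0, -3.1, -5.0]
gripper_width: 0.0396
```

```bash
python3 o.py
```

```text
9.35 [ 0.5039 -0.1018  0.2578] [ 0.  -3.1 -5. ] [-0.475 -0.08  -0.068] 0.0396 j6 -65.96
```

>>> jog_arm(steps=[{"dx": 0,"dy": 0,"dz": 0,"turn": 0.05},{"dx": 0,"dy": 0,"dz": 0,"turn": 0.05}])

```text
t: 9.55
tcp_pos: [0.504, -0.1018, 0.2578]
orientation: [40.4, 89.9, -1.6]
ft_force: [-0.7, -2.9, -3.7]
gripper_width: 0.0397
```

```bash
python3 o.py
```

```text
9.55 [ 0.504  -0.1018  0.2578] [-0.7 -2.9 -3.7] [-0.38  -0.169 -0.127] 0.0397 j6 -63.22
```

>>> jog_arm(steps=[{"dx": 0,"dy": 0,"dz": 0,"turn": 0.05},{"dx": 0,"dy": 0,"dz": 0,"turn": 0.05}])

```text
t: 9.75
tcp_pos: [0.504, -0.1018, 0.2578]
orientation: [43.0, 89.9, -1.8]
ft_force: [0.5, -2.7, -2.1]
gripper_width: 0.0396
```

```bash
python3 o.py
```

```text
9.75 [ 0.504  -0.1018  0.2578] [ 0.5 -2.7 -2.1] [-0.303 -0.264 -0.145] 0.0396 j6 -60.37
```

Run:
```python
from h import *
from scipy.spatial.transform import Rotation as R
o=bot.get_obs();print(R.from_euler('xyz',o['orientation'],degrees=True).as_matrix().round(3).tolist(),o['moment'])
```

```text
[[0.002, 0.705, 0.709], [-0.0, 0.709, -0.705], [-1.0, 0.002, 0.002]] [-0.3027428  -0.26408    -0.14465905]
```

The jaws have turned 0.5 rad clockwise, from 73.6° to 45°. |Mz| of about 0.14 looks like free friction. Continuing in 0.04 rad steps.

>>> jog_arm(steps=[{"dx": 0,"dy": 0,"dz": 0,"turn": 0.04},{"dx": 0,"dy": 0,"dz": 0,"turn": 0.04}])

```text
t: 9.95
tcp_pos: [0.5041, -0.1018, 0.2578]
orientation: [46.2, 89.9, -1.0]
ft_force: [0.3, -1.9, -0.7]
gripper_width: 0.0398
```

```bash
python3 o.py
```

```text
9.95 [ 0.5041 -0.1018  0.2578] [ 0.3 -1.9 -0.7] [-0.183 -0.3   -0.097] 0.0398 j6 -58.1
```

>>> jog_arm(steps=[{"dx": 0,"dy": 0,"dz": 0,"turn": 0.04},{"dx": 0,"dy": 0,"dz": 0,"turn": 0.04}])

```text
t: 10.15
tcp_pos: [0.5041, -0.1019, 0.2578]
orientation: [43.9, 89.9, -5.5]
ft_force: [0.7, -1.3, 0.4]
gripper_width: 0.0396
```

```bash
python3 o.py
```

```text
10.15 [ 0.5041 -0.1019  0.2578] [ 0.7 -1.3  0.4] [-0.029 -0.469 -0.271] 0.0396 j6 -55.79
```

Mz jumped to −0.27 at 0.58 rad, so the button may be out. I'll look before turning further.

Run:
```python
from h import *
S=grab('scene','s2.png');D=grab('side','d2.png')
import o
s=cv2.imread('pics/s2.png'); e=cv2.imread('pics/d2.png')
cv2.imwrite('pics/crop2.png',cv2.convertScaleAbs(np.hstack([cv2.resize(s[200:300,245:325],(400,500),interpolation=2),cv2.resize(s[190:290,340:420],(400,500),interpolation=2)]),alpha=1.3))
```

```text
10.25 [ 0.5041 -0.1019  0.2578] [ 1.3 -1.   1.7] [-0.063 -0.543 -0.257] 0.0396 j6 -55.82
```

View pics/crop2.png

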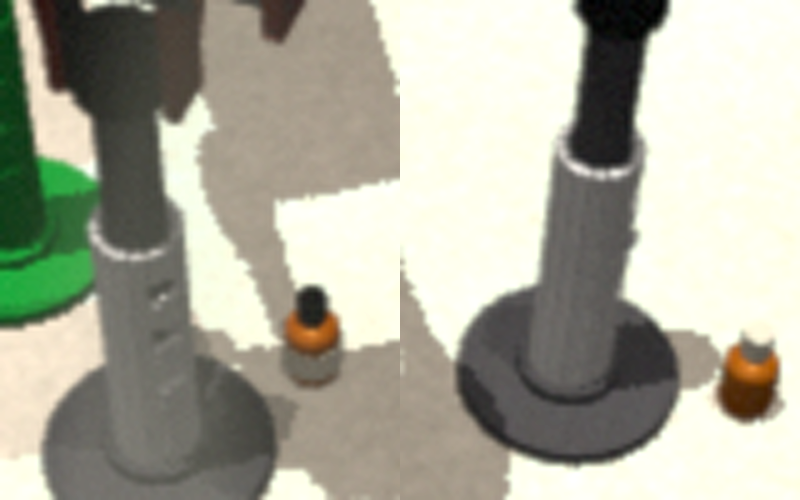

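>>> jog_arm(steps=[{"dx": 0,"dy": 0,"dz": 0,"turn": 0.02},{"dx": 0,"dy": 0,"dz": 0,"turn": 0.02}])

```text
t: 10.45
tcp_pos: [0.5041, -0.1019, 0.2577]
orientation: [46.3, 89.9, -4.3]
ft_force: [1.2, -0.9, 3.5]
gripper_width: 0.0396
```

```bash
python3 o.py
```

```text
10.45 [ 0.5041 -0.1019  0.2577] [ 1.2 -0.9  3.5] [-0.005 -0.647 -0.118] 0.0396 j6 -54.55
```

The moment signal is noisy, so I'll average a few readings per step.

```bash
cat > o.py <<'E'
from h import *
F=[];M=[]
for i in range(5):
    o=bot.get_obs(); F.append(o['ft_force']); M.append(o['moment']); bot.grab_frame('side')
print(round(o['t'],2),o['tcp_pos'].round(4),np.mean(F,0).round(1),'M',np.mean(M,0).round(3),'mz',np.array(M)[:,2].round(2),round(o['gripper_width'],4),'j6',o['joints'][5].round(2))
E
python3 o.py
```

```text
10.65 [ 0.5041 -0.1019  0.2576] [ 2.  -1.   4.6] M [ 0.049 -0.756 -0.152] mz [-0.12 -0.16 -0.15 -0.15 -0.18] 0.0397 j6 -54.57
```

>>> jog_arm(steps=[{"dx": 0,"dy": 0,"dz": 0,"turn": 0.04},{"dx": 0,"dy": 0,"dz": 0,"turn": 0.04}])

```text
t: 10.9
tcp_pos: [0.504, -0.1018, 0.2568]
orientation: [63.7, 89.9, 10.8]
ft_force: [3.4, -0.7, 1.3]
gripper_width: 0.0393
```

```bash
python3 o.py
```

```text
11.1 [ 0.504  -0.1018  0.2565] [ 3.8 -0.5  2.3] M [ 0.216 -1.295 -0.177] mz [-0.15 -0.24 -0.24 -0.16 -0.09] 0.0396 j6 -52.3
```

>>> jog_arm(steps=[{"dx": -0.04,"dy": 0.05,"dz": 0,"turn": 0.04},{"dx": -0.04,"dy": 0.05,"dz": 0,"turn": 0.04}])

```text
t: 11.35
tcp_pos: [0.504, -0.1017, 0.2565]
orientation: [-132.2, 90.0, 172.5]
ft_force: [3.7, -1.1, -0.2]
gripper_width: 0.0396
```

```bash
python3 o.py
```

```text
11.55 [ 0.504  -0.1017  0.2566] [ 3.8 -1.  -0.6] M [ 0.099 -1.293 -0.066] mz [-0.06 -0.09 -0.08 -0.05 -0.06] 0.0397 j6 -49.97
```

>>> jog_arm(steps=[{"dx": 0,"dy": 0.02,"dz": 0,"turn": 0.04},{"dx": 0,"dy": 0.02,"dz": 0,"turn": 0.04}])

```text
t: 11.8
tcp_pos: [0.5041, -0.1016, 0.2566]
orientation: [-129.9, 90.0, 172.5]
ft_force: [4.2, -1.2, -1.7]
gripper_width: 0.0396
```

```bash
python3 o.py
```

```text
12.0 [ 0.5041 -0.1016  0.2566] [ 3.7 -1.3 -2.5] M [ 0.034 -1.333  0.002] mz [-0.02 -0.04 -0.05  0.04  0.08] 0.0395 j6 -47.66
```

>>> jog_arm(steps=[{"dx": 0,"dy": 0,"dz": 0,"turn": 0.04},{"dx": 0,"dy": 0,"dz": 0,"turn": 0.04}])

```text
t: 12.25
tcp_pos: [0.5042, -0.1016, 0.2566]
orientation: [-134.8, 90.0, 165.4]
ft_force: [5.5, -1.4, -4.0]
gripper_width: 0.0393
```

```bash
python3 o.py
```

```text
12.45 [ 0.5042 -0.1016  0.2566] [ 4.8 -1.2 -5. ] M [ 0.028 -1.432 -0.011] mz [-0.01 -0.03 -0.02  0.03 -0.03] 0.0397 j6 -45.36
```

>>> jog_arm(steps=[{"dx": 0,"dy": 0,"dz": 0,"turn": 0.04},{"dx": 0,"dy": 0,"dz": 0,"turn": 0.04}])

```text
t: 12.7
tcp_pos: [0.5042, -0.1016, 0.2566]
orientation: [-137.3, 90.0, 160.5]
ft_force: [5.4, -1.2, -6.4]
gripper_width: 0.0396
```

```bash
python3 o.py
```

```text
12.9 [ 0.5041 -0.1016  0.2567] [ 4.7 -1.2 -6. ] M [-0.034 -1.391 -0.021] mz [-0.05 -0.02  0.01 -0.02 -0.03] 0.0396 j6 -43.06
```

>>> jog_arm(steps=[{"dx": 0,"dy": 0,"dz": 0,"turn": 0.04},{"dx": 0,"dy": 0,"dz": 0,"turn": 0.04}])

```text
t: 13.15
tcp_pos: [0.5041, -0.1016, 0.2566]
orientation: [-125.7, 90.0, 169.8]
ft_force: [4.4, -1.4, -7.4]
gripper_width: 0.0398
```

```bash
python3 o.py
```

```text
13.35 [ 0.5041 -0.1016  0.2567] [ 4.4 -1.2 -7.4] M [-0.062 -1.414 -0.012] mz [ 0.01 -0.02 -0.04 -0.02  0.02] 0.0392 j6 -40.78
```

>>> jog_arm(steps=[{"dx": 0,"dy": 0,"dz": 0,"turn": 0.04},{"dx": 0,"dy": 0,"dz": 0,"turn": 0.04}])

```text
t: 13.6
tcp_pos: [0.5042, -0.1016, 0.2569]
orientation: [-125.3, 90.0, 168.0]
ft_force: [4.9, -1.1, -7.5]
gripper_width: 0.0394
```

```bash
python3 o.py
```

```text
13.8 [ 0.5042 -0.1016  0.257 ] [ 4.6 -1.4 -7.5] M [-0.097 -1.406 -0.012] mz [-0.03  0.    0.02 -0.07  0.02] 0.0393 j6 -38.48
```

>>> jog_arm(steps=[{"dx": 0.03,"dy": 0,"dz": 0,"turn": 0.04},{"dx": 0.03,"dy": 0,"dz": 0,"turn": 0.04}])

```text
t: 14.05
tcp_pos: [0.5043, -0.1016, 0.257]
orientation: [51.6, 90.0, -17.4]
ft_force: [4.5, -1.5, -6.5]
gripper_width: 0.0394
```

```bash
python3 o.py
```

```text
14.25 [ 0.5043 -0.1016  0.257 ] [ 4.6 -1.4 -6.3] M [-0.1   -1.421  0.043] mz [ 0.04  0.03 -0.    0.09  0.05] 0.0396 j6 -36.2
```

>>> jog_arm(steps=[{"dx": 0,"dy": 0,"dz": 0,"turn": 0.04},{"dx": 0,"dy": 0,"dz": 0,"turn": 0.04}])

```text
t: 14.5
tcp_pos: [0.5043, -0.1015, 0.257]
orientation: [68.2, 90.0, -3.1]
ft_force: [4.7, -1.3, -5.5]
gripper_width: 0.0395
```

```bash
python3 o.py
```

```text
14.7 [ 0.5043 -0.1016  0.257 ] [ 5.2 -1.4 -5.6] M [-0.082 -1.473  0.119] mz [0.15 0.1  0.12 0.08 0.15] 0.0396 j6 -33.9
```

>>> jog_arm(steps=[{"dx": 0,"dy": 0,"dz": 0,"turn": 0.03},{"dx": 0,"dy": 0,"dz": 0,"turn": 0.03}])

```text
t: 14.95
tcp_pos: [0.5044, -0.1015, 0.257]
orientation: [73.2, 90.0, 0.2]
ft_force: [5.3, -0.8, -6.2]
gripper_width: 0.0395
```

```bash
python3 o.py
```

```text
15.15 [ 0.5044 -0.1015  0.257 ] [ 5.4 -1.  -5.5] M [-0.097 -1.552  0.243] mz [0.2  0.26 0.29 0.27 0.2 ] 0.0393 j6 -32.19
```

Torque has risen three steps in a row to 0.24 N m, at a total of 0.99 rad. That feels like the button blocked in the hole, so I'll look.

Run:
```python
from h import *
grab('scene','s3.png')
a=cv2.imread('pics/s2.png'); b=cv2.imread('pics/s3.png')
c=lambda s:cv2.resize(s[235:290,258:298],(400,550),interpolation=2)
cv2.imwrite('pics/crop3.png',cv2.convertScaleAbs(np.hstack([c(a),c(b)]),alpha=1.6))
```

```text
(no output)
```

View pics/crop3.png

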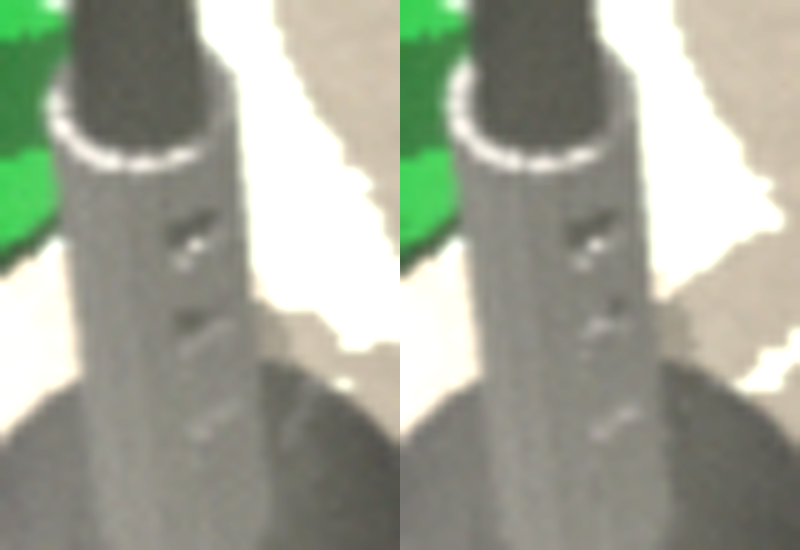

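The middle hole is now filled, with only a dark gap at its right at about (615,305). The button is popped and pressed against the clockwise side. I'll back off to unload it, then open.

>>> jog_arm(steps=[{"dx": 0.03,"dy": 0,"dz": 0,"turn": -0.05},{"dx": 0.03,"dy": 0,"dz": 0,"turn": -0.08},{"dx": 0.03,"dy": 0,"dz": 0,"turn": -0.08}])

```text
t: 15.55
tcp_pos: [0.5042, -0.1016, 0.2569]
orientation: [47.9, 90.0, -20.5]
ft_force: [4.6, -1.5, -3.9]
gripper_width: 0.0397
```

```bash
python3 o.py
```

```text
15.75 [ 0.5042 -0.1016  0.2569] [ 4.2 -1.7 -3. ] M [-0.082 -1.262  0.044] mz [0.04 0.06 0.03 0.04 0.04] 0.0396 j6 -36.7
```

>>> jog_arm(steps=[{"dx": 0,"dy": 0,"dz": 0,"turn": 0},{"dx": 0,"dy": 0,"dz": 0,"turn": 0},{"dx": 0,"dy": 0,"dz": 0,"turn": 0},{"dx": 0,"dy": 0,"dz": 0,"turn": 0},{"dx": 0,"dy": 0,"dz": 0,"turn": 0},{"dx": 0,"dy": 0,"dz": 0,"turn": 0},{"dx": 0,"dy": 0,"dz": 0,"turn": 0},{"dx": 0,"dy": 0,"dz": 0,"turn": 0},{"dx": 0,"dy": 0,"dz": 0,"turn": 0}], fingers=8.7)

```text
t: 16.7
tcp_pos: [0.5042, -0.1016, 0.2564]
orientation: [-129.3, 90.0, 162.3]
ft_force: [-0.8, 0.4, 0.8]
gripper_width: 0.0872
```

>>> jog_arm(steps=[{"dx": -1,"dy": 0,"dz": 0,"turn": 0},{"dx": -3,"dy": 0,"dz": 0,"turn": 0},{"dx": -5,"dy": 0,"dz": 0,"turn": 0},{"dx": -5,"dy": 0,"dz": 0,"turn": 0},{"dx": -5,"dy": 0,"dz": 0,"turn": 0}])

```text
t: 17.2
tcp_pos: [0.5044, -0.1016, 0.3068]
orientation: [52.1, 89.9, -16.4]
ft_force: [-0.1, -0.0, -0.7]
gripper_width: 0.0869
```

>>> jog_arm(steps=[{"dx": 0,"dy": 0,"dz": 0,"turn": 0},{"dx": 0,"dy": 0,"dz": 0,"turn": 0},{"dx": 0,"dy": 0,"dz": 0,"turn": 0},{"dx": 0,"dy": 0,"dz": 0,"turn": 0},{"dx": 0,"dy": 0,"dz": 0,"turn": 0},{"dx": 0,"dy": 0,"dz": 0,"turn": 0},{"dx": 0,"dy": 0,"dz": 0,"turn": 0},{"dx": 0,"dy": 0,"dz": 0,"turn": 0},{"dx": 0,"dy": 0,"dz": 0,"turn": 0}], fingers=0)

```text
t: 18.1
tcp_pos: [0.5042, -0.1016, 0.3065]
orientation: [111.4, 90.0, 42.9]
ft_force: [0.6, 0.2, 0.0]
gripper_width: 0.0184
```

```bash
python3 o.py
python3 - <<'E'
from h import *
grab('scene','s4.png')
b=cv2.imread('pics/s4.png')
c=lambda s:cv2.resize(s,(400,550),interpolation=2)
cv2.imwrite('pics/crop4.png',cv2.convertScaleAbs(np.hstack([c(b[235:290,258:298]),c(b[170:335,220:340])]),alpha=1.6))
E
```

```text
18.3 [ 0.5042 -0.1016  0.3064] [ 0.   0.2 -0.1] M [-0.064  0.025 -0.023] mz [-0.02  0.   -0.02 -0.02 -0.05] 0.003 j6 -36.73
```

View pics/crop4.png

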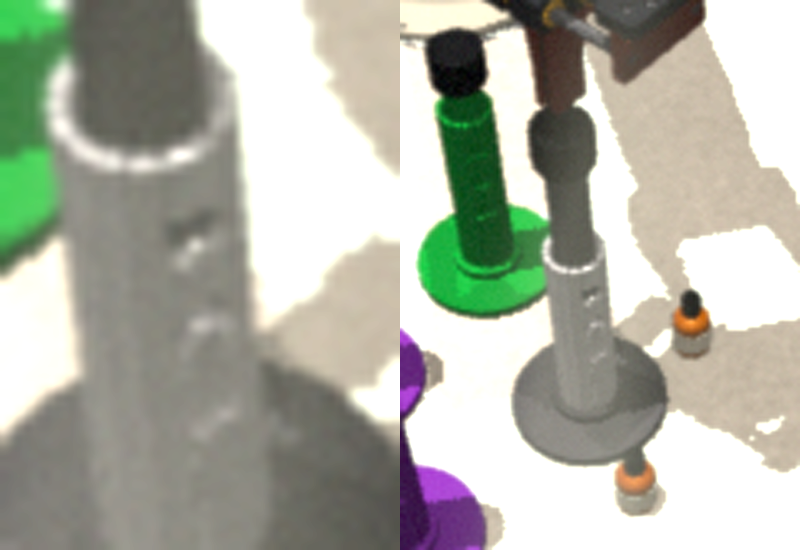

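The button now fills the middle hole, centred at about (208,325). Both vials are standing and the head is free. Next, the push test: descend gently.

>>> jog_arm(steps=[{"dx": 1,"dy": 0,"dz": 0,"turn": 0},{"dx": 1.5,"dy": 0,"dz": 0,"turn": 0},{"dx": 1.6,"dy": 0,"dz": 0,"turn": 0},{"dx": 1.7,"dy": 0,"dz": 0,"turn": 0},{"dx": 1.7,"dy": 0,"dz": 0,"turn": 0}])

```text
t: 18.9
tcp_pos: [0.5042, -0.1016, 0.2893]
orientation: [-129.5, 90.0, 162.1]
ft_force: [0.7, -0.5, 0.2]
gripper_width: 0.0004
```

>>> jog_arm(steps=[{"dx": 0.1,"dy": 0,"dz": 0,"turn": 0},{"dx": 0.15,"dy": 0,"dz": 0,"turn": 0},{"dx": 0.15,"dy": 0,"dz": 0,"turn": 0}])

```text
t: 19.2
tcp_pos: [0.5043, -0.1016, 0.2885]
orientation: [53.3, 89.9, -15.2]
ft_force: [-0.4, -0.1, 2.8]
gripper_width: 0.0003
```

>>> jog_arm(steps=[{"dx": 0.05,"dy": 0,"dz": 0,"turn": 0},{"dx": 0.05,"dy": 0,"dz": 0,"turn": 0}])

```text
t: 19.4
tcp_pos: [0.5043, -0.1016, 0.2878]
orientation: [50.9, 90.0, -17.5]
ft_force: [-0.1, 1.0, 2.0]
gripper_width: 0.0004
```

>>> jog_arm(steps=[{"dx": 0.05,"dy": 0,"dz": 0,"turn": 0},{"dx": 0.05,"dy": 0,"dz": 0,"turn": 0},{"dx": 0.05,"dy": 0,"dz": 0,"turn": 0}])

```text
t: 19.7
tcp_pos: [0.5043, -0.1016, 0.2875]
orientation: [53.5, 89.9, -15.0]
ft_force: [-1.0, 0.1, 5.4]
gripper_width: 0.0004
```

>>> jog_arm(steps=[{"dx": 0.05,"dy": 0,"dz": 0,"turn": 0},{"dx": 0.05,"dy": 0,"dz": 0,"turn": 0},{"dx": 0.05,"dy": 0,"dz": 0,"turn": 0}])

```text
t: 20.0
tcp_pos: [0.5043, -0.1016, 0.2875]
orientation: [52.4, 89.9, -16.1]
ft_force: [-0.4, 0.4, 7.6]
gripper_width: 0.0007
```

>>> jog_arm(steps=[{"dx": 0.05,"dy": 0,"dz": 0,"turn": 0},{"dx": 0.05,"dy": 0,"dz": 0,"turn": 0},{"dx": 0.05,"dy": 0,"dz": 0,"turn": 0}])

```text
t: 20.3
tcp_pos: [0.5043, -0.1016, 0.2874]
orientation: [52.4, 89.9, -16.1]
ft_force: [-1.0, 0.4, 7.8]
gripper_width: 0.0005
```

>>> jog_arm(steps=[{"dx": 0.05,"dy": 0,"dz": 0,"turn": 0},{"dx": 0.05,"dy": 0,"dz": 0,"turn": 0},{"dx": 0.05,"dy": 0,"dz": 0,"turn": 0},{"dx": 0.05,"dy": 0,"dz": 0,"turn": 0}])

```text
t: 20.7
tcp_pos: [0.5044, -0.1016, 0.2873]
orientation: [52.1, 89.8, -16.4]
ft_force: [-0.6, -0.1, 9.1]
gripper_width: 0.0003
```

>>> jog_arm(steps=[{"dx": 0,"dy": 0,"dz": 0,"turn": 0},{"dx": 0,"dy": 0,"dz": 0,"turn": 0},{"dx": 0,"dy": 0,"dz": 0,"turn": 0}])

```text
t: 21.0
tcp_pos: [0.5043, -0.1017, 0.2873]
orientation: [52.7, 89.8, -15.7]
ft_force: [-1.7, -0.3, 8.8]
gripper_width: 0.0004
```

It's stable at about 9 N, gaining about 1.5–2 N per 0.5 mm. I'll go 2 mm further for about 15 N.

>>> jog_arm(steps=[{"dx": 0.05,"dy": 0,"dz": 0,"turn": 0},{"dx": 0.1,"dy": 0,"dz": 0,"turn": 0},{"dx": 0.15,"dy": 0,"dz": 0,"turn": 0},{"dx": 0.2,"dy": 0,"dz": 0,"turn": 0},{"dx": 0.2,"dy": 0,"dz": 0,"turn": 0}])

```text
t: 21.5
tcp_pos: [0.5044, -0.1017, 0.287]
orientation: [52.5, 89.7, -15.9]
ft_force: [-2.1, 1.1, 15.4]
gripper_width: 0.0006
```

```bash
python3 o.py
```

```text
21.7 [ 0.5045 -0.1016  0.287 ] [-2.1  0.8 15.4] M [ 0.034  0.429 -0.02 ] mz [-0.   -0.05  0.02 -0.03 -0.03] 0.0004 j6 -36.72
```

15.4 N, and the head is holding at 0.273. I'll hold for a second, then retreat.

>>> jog_arm(steps=[{"dx": 0,"dy": 0,"dz": 0,"turn": 0},{"dx": 0,"dy": 0,"dz": 0,"turn": 0},{"dx": 0,"dy": 0,"dz": 0,"turn": 0},{"dx": 0,"dy": 0,"dz": 0,"turn": 0},{"dx": 0,"dy": 0,"dz": 0,"turn": 0},{"dx": 0,"dy": 0,"dz": 0,"turn": 0},{"dx": 0,"dy": 0,"dz": 0,"turn": 0},{"dx": 0,"dy": 0,"dz": 0,"turn": 0},{"dx": 0,"dy": 0,"dz": 0,"turn": 0},{"dx": 0,"dy": 0,"dz": 0,"turn": 0}])

```text
t: 22.75
tcp_pos: [0.5044, -0.1017, 0.287]
orientation: [52.5, 89.7, -15.9]
ft_force: [-2.9, 0.4, 14.8]
gripper_width: -0.0
```

>>> jog_arm(steps=[{"dx": -1,"dy": 0,"dz": 0,"turn": 0},{"dx": -3,"dy": 0,"dz": 0,"turn": 0},{"dx": -6,"dy": 0,"dz": 0,"turn": 0},{"dx": -8,"dy": 0,"dz": 0,"turn": 0},{"dx": -8,"dy": 0,"dz": 0,"turn": 0},{"dx": -8,"dy": 0,"dz": 0,"turn": 0},{"dx": -8,"dy": 0,"dz": 0,"turn": 0}])

```text
t: 23.45
tcp_pos: [0.5041, -0.1016, 0.3613]
orientation: [-126.1, 89.8, 165.5]
ft_force: [-0.0, -0.4, -0.4]
gripper_width: 0.0005
```

```bash
python3 o.py
python3 - <<'E'
from h import *
grab('scene','s5.png')
b=cv2.imread('pics/s5.png')
cv2.imwrite('pics/crop5.png',cv2.convertScaleAbs(np.hstack([cv2.resize(b[235:290,258:298],(400,550),interpolation=2),cv2.resize(b[170:335,220:340],(400,550),interpolation=2)]),alpha=1.6))
E
```

```text
23.65 [ 0.5041 -0.1015  0.3623] [-0.2 -0.2 -0.1] M [-0.074  0.024  0.003] mz [-0.    0.03 -0.02  0.    0.  ] 0.0005 j6 -36.72
```

View pics/crop5.png

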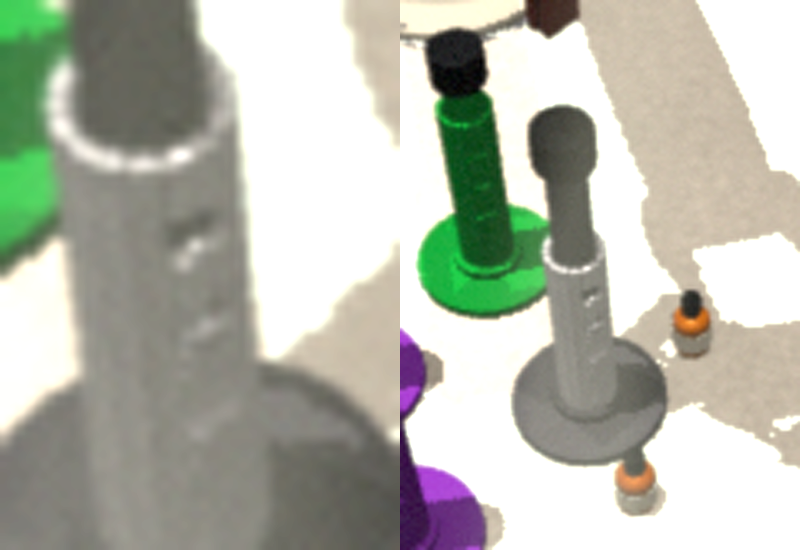

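The button still sits in the middle hole at (208,325), now at its lower edge with a dark gap above. The prop is untouched and the vials are in place, so I'm handing in.

```bash
python3 -c "
from plant import bot
print(bot.sign_off())"
```

```text
the job is handed in; nothing more can be done
None
```

The slack prop is locked in its middle hole, it held the push test, and I handed the job in at about 24 s. The hand-in gave no verdict.

- **Locking:** I touched the head top to calibrate its height, gripped the head and slid it up about 27 mm. I then turned it clockwise until it blocked at about 0.99 rad, with 0.24 N m on it. I backed off 0.08 rad to unload the button and let go.
- **Push test:** I pushed straight down with about 15 N for just over a second. The head settled about 1.5 mm, within the button's play, and stopped with its top at about 0.273 m (needed 0.270–0.280). The button never took more than about 18 N by my estimate.
- **Last checks:** The last picture shows the button in the middle hole, the gripper well clear and reading no force, and both vials by the prop standing where they were. I did not check the other bystanders at the end, but the arm went nowhere near them.

**What disagreed:**
- My first move call was refused outright and nothing moved.
- The turning moment was noisy, and at 0.58 rad it gave a false sign of a block. I ruled that out by averaging readings, feeling further round and checking the picture.
- Before I released the head, there was a side load of about 5 N from being slightly off-centre.

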